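Load a vial rack past the reader's spring gate

TASK

Load the vial rack into the reader: with one fingertip press the long release bar beside the lane down so that the spring gate swings up, and keep it held open while you push the rack from behind along the lane, past the gate, until it is fully home against the reader's stops. Then let the bar up so that the gate drops shut behind the rack, and take the hand away. Push only: do not grip or lift the rack or pull vials out, do not shove the rack against the gate or let the gate down while the rack is under it, and leave the other things on the bench where they are.

Things in the scene. Friction and masses are not known exactly. Their poses are not given: they have to be found in the camera images.
- lane: Fixed aluminium lane with a white reader at its end. Origin on the bench, on the lane's centre line, under the gate blade. x: the way the rack goes in; y: level, towards the release bar (+y side, nearest the robot); z up. Bed top z = 6 mm, from x = -178, open at that end. Side guides: inner faces y = -33 and +33 mm, 4 mm thick, tops z = 30 mm, x = -162 to 106, then a flared mouth to -178.
- stop (a point): Middle of the two rubber stops on the reader's face, at the end of the lane: lane x = 106, y = 0, z = 20 mm. The rack is home when its leading end is against them. The reader housing behind is at lane x = 110 to 176 mm, 96 mm wide, 64 mm high.
- gate (a joint): Hinge of the gate rocker, rad: 0 = shut (held by a spring), grows as the release bar is pressed down, stop at 1.3; at 1.13 the bar lies level. From 0.85 the blade clears the rack; from 0.9 it counts as held open. Blade and bar are one rigid piece on a level shaft along the lane at lane y = 44.5, z = 26 mm. Pressing takes about 1.5 to 5 N at mid bar; let go, it springs shut.
- bar_edge (a point): Mid-length of the release bar's outer edge. The bar is an aluminium strip 176 x 30 x 4 mm with a rubber face, parallel to the lane outside its +y guide, lane x = -158 to +18 mm. Shut it leans up and out at 65 degrees: lower edge y = 54, z = 32, this edge y = 67, z = 60 mm. Pressed level its top is at z = 22 mm, y = 54 to 87 mm. Press it anywhere along it; a finger may slide along it.
- blade (a point): Centre of the steel gate blade, 6 mm thick (lane x = -3 to +3). Shut, it reaches over the +y guide into the lane, y = 8 to 31, z = 26 to 37 mm, and blocks the rack's end; pushing on it cannot open it. Fully open it stands upright over the guide, y = 22 to 47 mm, up to z = 65 mm. (A tall microscope stands to the right of the lane, at world y below 0 and x over 0.45: keep the arm clear of it.)
- rack: Vial rack, 3 by 5 square cells, 62 x 98 x 32 mm, about 0.13 kg, loose, standing in the lane before the gate with 2 mm play each side. Origin: centre of its underside. Its y axis points along lane +x: the leading end is at rack y = +49 mm, the rear end face, to be pushed, at y = -49 mm. Home, its origin is at lane x = 57 mm and its rear at x = 8 mm, just past the blade.
- vial0: Screw-cap vial, 12 mm across, 45 mm tall, loose, standing upright in the rack cell at rack x = 0, y = 38 mm; its top is 48 mm over the rack's underside. Origin: centre of its base.
- vial1: Screw-cap vial, 12 mm across, 45 mm tall, loose, standing upright in the rack cell at rack x = 19, y = 19 mm; its top is 48 mm over the rack's underside. Origin: centre of its base.
- vial2: Screw-cap vial, 12 mm across, 45 mm tall, loose, standing upright in the rack cell at rack x = 19, y = -19 mm; its top is 48 mm over the rack's underside. Origin: centre of its base.
- vial3: Screw-cap vial, 12 mm across, 45 mm tall, loose, standing upright in the rack cell at rack x = 0, y = -19 mm; its top is 48 mm over the rack's underside. Origin: centre of its base.
- timer: Bystander: square bench timer 66 x 66 x 18 mm beyond the lane. Origin: centre of underside.
- marker: Bystander: felt marker 13 x 127 x 14 mm, lying beyond the lane. Origin: centre of underside.
- oil_bottle: Bystander: small bottle 26 mm across, 58 mm tall, beyond the lane near the gate. Origin: centre of underside.
- usb_stick: Bystander: USB stick 18 x 57 x 8 mm, on the robot's side of the lane between the bar and the reader. Origin: centre of underside.
- count_chamber: Bystander: glass counting chamber 32 x 75 x 8 mm, beyond the lane. Origin: centre of underside.

How it is judged:
On the way, in this order (a step that is already met when the one before it is completed fails the run):
1. the bar is pressed down by a finger and the gate is open while the rack is still on the near side of it (value of joint gate above 0.9 rad and contact force between the fingers and gate above 0.3 N and x of rack in the frame of lane below -0.05 m), for 0.2 s.
2. the rack is passing under the gate, which a finger holds open (value of joint gate above 0.9 rad and contact force between the fingers and gate above 0.3 N and x of rack in the frame of lane between -0.025 and 0.03 m), for 0.1 s.
3. the rack is home against the stops, the gate still held open by a finger (value of joint gate above 0.9 rad and contact force between the fingers and gate above 0.3 N and x of rack in the frame of lane between 0.053 and 0.06 m and z of rack in the frame of lane below 0.01 m and angle between rack's own z axis and vertical below 0.06 rad), for 0.1 s.
At the end, for the whole second after the job is handed in: The rack stands level on the lane bed within 4 mm of the reader's stops, at rest; the gate is shut behind it (joint under 0.08 rad); all four vials stand in the rack (tilt under 0.35 rad) (x of rack in the frame of lane between 0.053 and 0.06 m and z of rack in the frame of lane below 0.01 m and angle between rack's own z axis and vertical below 0.06 rad and value of joint gate below 0.08 rad and linear speed of rack below 0.01 m/s and velocity of joint gate below 0.05 rad/s and angle between each of vial0, vial1, vial2, vial3's own z axis and vertical below 0.35 rad and horizontal distance between each of vial0, vial1, vial2, vial3 and rack below 0.055 m); the robot touches nothing.
It fails at once if the gate is let down (under 0.8 rad) while the rack is under it (x of rack in the frame of lane between -0.045 and 0.05 m and value of joint gate below 0.8 rad).
It fails at once if the rack is shoved against the gate or the gate pressed on it (over 4 N) (contact force between gate and rack above 4 N).
It fails at once if the rack is lifted more than 9 mm off the lane bed, or tipped (z of rack in the frame of lane above 0.015 m or angle between rack's own z axis and vertical above 0.2 rad).
It fails at once if a vial is lifted out of the rack or falls (z of any of vial0, vial1, vial2, vial3 in the frame of rack above 0.025 m or angle between any of vial0, vial1, vial2, vial3's own z axis and vertical above 0.6 rad).
It fails at once if a bystander is moved more than 15 mm (distance of any of timer, marker, oil_bottle, usb_stick, count_chamber from where it was at the start of the episode above 0.015 m).
It also fails if it takes over 43 s, if anything falls off the work surface, if the arm or the gripper's body presses on something with over 40 N, if the wrist force passes 120 N, or if a joint passes its speed limit or range.

ROBOT

A 7-joint arm with a two-finger parallel gripper is mounted at the origin on a cart in front of the work surface, level with it; the furniture and walls round the work are solid. World frame = base frame: x ahead of the robot, y to its left, z up, the work surface at z = 0. Lengths are in m, angles in rad, forces in N, time in s.
With the tool pointing down it reaches from about 0.425 to 1.025 m from the base axis. Payload 9.4 kg.
Tool frame: the origin (TCP) lies on the centre line of the jaws, within the pads' length; the fingertips stand 22 mm ahead of it and the grasp point (between the pads) lies 3 mm ahead of it (r.tip_reach is the z of the fingertips in the tool frame, in m); z points along the fingers, y is the line along which they close (so a half turn about z gives the same grasp; the last joint's range is limited). The gripper opens to 93 mm and grips with 3 to 60 N. Pads are 15 mm wide; open, the fingers measure 128 mm over their backs; the gripper's body (75 mm by 188 mm) begins 65 mm behind the grasp point.
Start: joints at [-1.271, 0.599, -0.003, 1.599, 0.002, 0.943, -0.08], TCP at [0.267, 0.674, 0.241] pointing down, gripper open.
Joint ranges: [-2.57, 2.57], [-0.35, 1.97], [-1.29, 1.29], [0.11, 2.56], [-1.05, 4.19], [0.11, 1.86], [-2.63, 2.63]. Speed limits (rad/s): [2.22, 2.22, 3.01, 3.01, 3.14, 3.14, 3.14].

INTERFACE

Orientations are given as a unit quaternion [x, y, z, w].
In Python, from workcell import r, vision, spot_in, silhouettes gives the robot as it stands.
- The arm moves only by the tool jog_arm, never from a script. Its argument "motion" is text: rows parted by semicolons, each of 5 numbers parted by spaces: the shift along the tool's x, y, z scaled (see below), then the turn about the tool's z scaled (see below), then the opening, from -1 (shut) to 1 (fully open), so that 0 is half open. A call has 1 to 12 rows; each row shifts and turns the commanded pose from where the row before left it, along the tool's axes as they then stand; what a row does not reach is not made up. The controller multiplies each number of a shift by 0.04 m and each number of a turn by 0.1 rad. A row lasts 1/8 s, in which the tool goes at most 62.5 mm and 10.7 degrees, less where a joint would pass 70% of its speed; a pose out of reach is approached as far as the arm can. A call with a number of a shift or a turn outside -1 to 1 is refused whole. A call with a gripper value outside its range is refused whole. The fingers move at their own pace and stop on an object; "force" is the grip in N (left out, the last holds). Time passes only in rows, so rows that do not move let the fingers close. It gives the time, the measured TCP pose, the force, the opening and the grip force at its end, in the units of the state.
- r.sense(): the state, without advancing time (a new reading comes with each control period).
- vision.snapshot(name): name is "side" or "top" or "wrist"; returns the picture (420x560x3 uint8, red, green, blue); there is no depth.
- vision.camera_params(name): a dict with "camera_matrix" (3x3 intrinsics, pixels), "R" (3x3) and "t" (3): a world point X has camera coordinates R X + t; the wrist camera has in their place "tool_from_camera" (4x4, takes a point from camera to tool coordinates, whose origin is the TCP and whose axes are the flange's). Camera axes: x right, y down, z forward; pixel columns grow to the right and rows downward; lengths in m; the calibration is good to about 2 mm. A picture is of the moment at which its call begins: read the wrist's pose just before it. camera_params takes no time and is no camera call.
- r.hand_in(): hands the job in; it is judged then, once.
Trained networks look in the newest picture that a camera, given by its name, has taken for a name from the list of things; names that differ only in an ending like _2 or _b are one class to them, and where a whole thing is asked for, a point or a joint stands for the part that bears it (a point fixed in the world has none). Each returns a list of dicts, best first, with "confidence" (0 to 1); they miss things now and then, are a little off and sometimes report something else, mostly with a low value. They report only what shows in the picture. A call takes as long as a camera call.
- spot_in(thing, camera): "bbox" ([left, top, width, height] in pixels, round what is visible of it).
- silhouettes(thing, camera): "region" (420x560 bool, what is visible of it) and "bbox" ([left, top, width, height] in pixels, round what is visible of it).
The state is a dict: "time_s": time; "joints": joint angles; "joint_velocities": joint speeds; "effort": joint torques, N m; "position": TCP position; "ee_rot": TCP orientation; "wrist_force": force on the tool from outside, world axes, zero at the start; "wrist_torque": the same for the moment, N m; "opening": finger opening in m; "grip_force": force on a finger pad.
Only numpy, scipy, OpenCV 4.12 (cv2) and the standard library are available. Lean on these libraries where they do the work, as an engineer would, in place of code of your own. Each camera call takes 0.05 s, during which the arm holds its last target. There are 200 camera calls.

## Working session

There is one attempt and no reset: what is moved stays moved. The work goes in short steps, Python scripts to look and compute and a tool call to move; the robot and the scene stay as the last step left them, time stands still between calls to the robot, and variables do not carry over. Pictures are saved under pics/ and viewed, at most 10 in all, crops included, and the job is handed in when it is done.

Besides the shell and the picture viewer there is one more tool, called after "Call:" as a command line: name --argument value ..., lists and objects as JSON in quotes. jog_arm: Moves the arm, as the interface text tells. Its arguments: {"type":"object","properties":{"motion":{"type":"string"},"force":{"type":"number"}},"required":["motion"]}

```bash
ls; mkdir -p pics; cat > h.py <<'E'
from workcell import r, vision, spot_in, silhouettes
import numpy as np, cv2
def snap(c,n=None):
    im=vision.snapshot(c)
    if n: cv2.imwrite(f'pics/{n}.png',cv2.cvtColor(im,cv2.COLOR_RGB2BGR))
    return im
def onplane(c,uv,z):
    p=vision.camera_params(c);K=np.array(p['camera_matrix']);R=np.array(p['R']);t=np.array(p['t'])
    d=R.T@np.linalg.inv(K)@np.array([uv[0],uv[1],1.]);o=-R.T@t
    return o+d*(z-o[2])/d[2]
def proj(c,X):
    p=vision.camera_params(c);q=np.array(p['camera_matrix'])@(np.array(p['R'])@np.array(X)+np.array(p['t']));return q[:2]/q[2]
E
python3 - <<'E'
from h import *
s=r.sense();print({k:np.round(v,3) for k,v in s.items()}, r.tip_reach)
for c in('top','side'):
    snap(c,c+'0')
    p=vision.camera_params(c);print(c,np.round(-np.array(p['R']).T@p['t'],3),np.round(p['R'],2).tolist())
    for n in('rack','lane','gate','blade','bar_edge','usb_stick','oil_bottle','vial0'):
        for d in silhouettes(n,c)[:4]:
            m=cv2.minAreaRect(np.argwhere(d['region'])[:,::-1].astype(np.float32))
            print(n,round(d['confidence'],2),d['bbox'],np.round(onplane(c,m[0],.03),3),np.round(cv2.boxPoints(m)).tolist())
E
```

```text
pics
{'time_s': np.float64(0.0), 'joints': array([-1.271,  0.6  , -0.003,  1.6  ,  0.002,  0.943, -0.08 ]), 'joint_velocities': array([ 0.002, -0.001,  0.   , -0.002,  0.001,  0.002,  0.   ]), 'effort': array([ 0.0000e+00, -7.6507e+01,  1.4980e+00, -2.5235e+01, -5.2000e-02,
        1.7000e-02,  0.0000e+00]), 'position': array([0.267, 0.674, 0.24 ]), 'ee_rot': array([ 0.187,  0.982, -0.001, -0.   ]), 'wrist_force': array([-0.864, -0.232, -0.152]), 'wrist_torque': array([-0.007,  0.042, -0.054]), 'grip_force': np.float64(0.0), 'opening': np.float64(0.093)} 0.022
top [0.462 0.295 0.923] [[0.0, -1.0, 0.0], [-0.99, -0.0, -0.17], [0.17, -0.0, -0.99]]
rack 0.93 [299.5, 199.2, 57.5, 46.9] [0.581 0.205 0.03 ] [[296.0, 212.0], [349.0, 197.0], [359.0, 231.0], [305.0, 246.0]]
lane 0.69 [279.0, 232.7, 102.4, 38.6] [0.538 0.203 0.03 ] [[276.0, 240.0], [373.0, 216.0], [381.0, 249.0], [284.0, 273.0]]
lane 0.56 [179.3, 189.9, 200.0, 95.9] [0.546 0.286 0.03 ] [[180.0, 232.0], [372.0, 187.0], [386.0, 249.0], [194.0, 294.0]]
gate 0.71 [278.4, 232.9, 105.2, 36.7] [0.539 0.204 0.03 ] [[275.0, 242.0], [372
[... 2666 characters left out ...]
.543 0.212 0.03 ] [[204.0, 230.0], [221.0, 215.0], [280.0, 285.0], [263.0, 299.0]]
oil_bottle 0.21 [182.7, 175.5, 128.4, 130.0] [0.556 0.26  0.03 ] [[171.0, 196.0], [211.0, 162.0], [314.0, 284.0], [273.0, 318.0]]
vial0 0.66 [275.3, 248.6, 3.6, 20.6] [0.604 0.191 0.03 ] [[273.0, 248.0], [279.0, 248.0], [279.0, 268.0], [273.0, 268.0]]
vial0 0.63 [263.5, 238.3, 4.4, 9.8] [0.596 0.242 0.03 ] [[262.0, 237.0], [267.0, 237.0], [267.0, 247.0], [262.0, 247.0]]
vial0 0.56 [242.4, 192.0, 34.1, 27.0] [0.624 0.377 0.03 ] [[238.0, 198.0], [272.0, 185.0], [279.0, 205.0], [246.0, 218.0]]
vial0 0.44 [250.2, 233.3, 4.9, 11.2] [0.573 0.259 0.03 ] [[248.0, 235.0], [253.0, 235.0], [253.0, 243.0], [248.0, 243.0]]
```

```bash
python3 - <<'E'
import cv2
a=cv2.imread('pics/top0.png')[170:310,160:400];cv2.imwrite('pics/topc.png',cv2.resize(a,None,fx=3.3,fy=3.3,interpolation=cv2.INTER_CUBIC))
a=cv2.imread('pics/side0.png')[150:330,150:350];cv2.imwrite('pics/sidec.png',cv2.resize(a,None,fx=3.3,fy=3.3,interpolation=cv2.INTER_CUBIC))
E
```

```text
(no output)
```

View pics/topc.png

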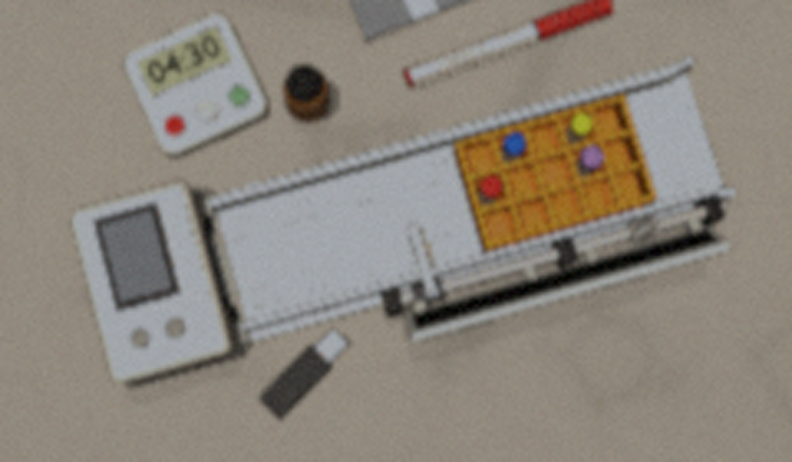

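View pics/sidec.png

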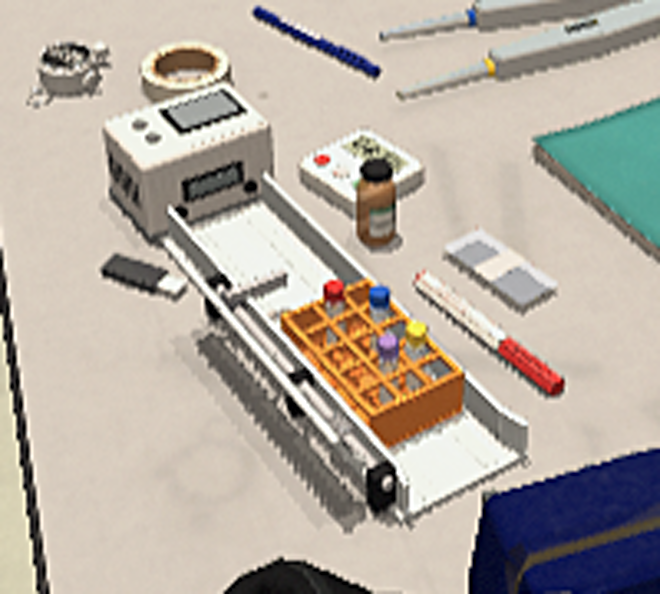

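```bash
cat > fit.py <<'E'
from h import *
from scipy.optimize import least_squares
T=[((18,67,60),(413,337)),((-158,67,60),(728,247)),((176,-48,64),(75,214)),((110,-48,64),(184,183)),((176,48,64),(118,380)),((0,8,31),(413,225)),((106,-37,30),(208,207)),((106,35,30),(247,335))]
S=[((18,67,60),(166,243)),((0,8,31),(287,277)),((110,-48,64),(268,150)),((110,48,64),(150,170))]
obs=[('top',np.array(a)/1e3,np.array(b)/3.3+[160,170]) for a,b in T]+[('side',np.array(a)/1e3,np.array(b)/3.3+[150,150]) for a,b in S[:3]]
def W(p,X):
    c,s=np.cos(p[2]),np.sin(p[2]);return np.array([p[0]+c*X[0]-s*X[1],p[1]+s*X[0]+c*X[1],X[2]])
f=lambda p:np.concatenate([proj(c,W(p,X))-u for c,X,u in obs])
if __name__=='__main__':
    q=least_squares(f,[.55,.25,1.8],loss='soft_l1');p=q.x;print(p,np.round(f(p).reshape(-1,2),1).tolist())
    np.save('lane.npy',p)
    def L(w): c,s=np.cos(p[2]),np.sin(p[2]);d=w[:2]-p[:2];return np.round(1e3*np.array([c*d[0]+s*d[1],-s*d[0]+c*d[1]]),1)
    for n,u in(('lead far',(456,142)),('lead near',(487,250)),('rear far',(627,95)),('rear near',(655,203))):
        print(n,L(onplane('top',np.array(u)/3.3+[160,170],.038)))
    for n,u in(('v0',(491,186)),('v1',(514,144)),('v2',(582,124)),('v3',(592,157))): print(n,L(onplane('top',np.array(u)/3.3+[160,170],.054)))
    s=r.sense();from scipy.spatial.transform import Rotation as R
    print(np.round(R.from_quat(s['ee_rot']).as_matrix(),3))
    print('goal',W(p,(-.135,.0325,.12)), 'lane y dir',-np.sin(p[2]),np.cos(p[2]))
E
python3 fit.py
```

```text
[0.55540897 0.28358897 1.85840999] [[0.5, 0.9], [0.9, -0.5], [-2.1, 0.4], [1.2, -0.8], [-1.1, 3.4], [0.5, 1.0], [-0.1, -0.6], [-1.3, -1.3], [3.4, 4.9], [-1.4, 0.1], [0.5, -8.8]]
lead far [-35.3 -30.7]
lead near [-34.3  31.1]
rear far [-134.   -29.1]
rear near [-130.3   32.6]
v0 [-45.2  -0.3]
v1 [-63.9 -18.7]
v2 [-102.6  -18.7]
v3 [-1.023e+02  1.000e-01]
[[-0.93   0.368  0.   ]
 [ 0.368  0.93  -0.   ]
 [-0.    -0.    -1.   ]]
goal [0.56253869 0.14491519 0.12      ] lane y dir -0.958923524582575 -0.2836647211095023
```

Call:
jog_arm --motion "0 0 0 1 0.2;0 0 0 1 0.2;0 0 0 1 0.2;0 0 0 1 0.2;0 0 0 1 0.2;0 0 0 1 0.2;0 0 0 1 0.2;0 0 0 1 0.2;0 0 0 1 0.2;-0.9 0.2 0 0 0.2;-0.9 0.2 0 0 0.2"

```text
time_s: 2.28
position: [0.3029, 0.6093, 0.2404]
ee_rot: [0.595, 0.803, -0.0, 0.0]
wrist_force: [0.4, 0.0, -0.1]
opening: 0.0555
grip_force: 0.0
```

Call:
jog_arm --motion "-0.9 0.2 0 0 0.2;-0.9 0.2 0 0 0.2;-0.9 0.2 0 0 0.2;-0.9 0.2 0 0 0.2;-0.9 0.2 0 0 0.2;-0.9 0.2 0 0 0.2;-0.9 0.2 0 0 0.2;-0.9 0.2 0 0 0.2;-0.9 0.2 0 0 0.2;-0.9 0.2 0 0 0.2;-0.9 0.2 0 0 0.2;-0.9 0.2 0 0 0.2"

```text
time_s: 3.78
position: [0.5206, 0.2233, 0.2408]
ee_rot: [0.596, 0.803, 0.0, 0.0]
wrist_force: [0.1, 0.8, 0.4]
opening: 0.0556
grip_force: 0.0
```

```bash
cat > w.py <<'E'
from h import *
from scipy.spatial.transform import Rotation as R
import sys
p=np.load('lane.npy');c,s=np.cos(p[2]),np.sin(p[2])
def tl():
    S=r.sense();d=S['position'][:2]-p[:2];M=R.from_quat(S['ee_rot']).as_matrix()
    print('t',S['time_s'],'lane mm',np.round(1e3*np.array([c*d[0]+s*d[1],-s*d[0]+c*d[1]]),1),'tip z',round(1e3*(S['position'][2]-.022),1),'yaw err',round(np.arctan2(M[1,0],M[0,0])-p[2],3),'open',S['opening'],'F',np.round(S['wrist_force'],1))
    return S,M
def wcam(name):
    S,M=tl();snap('wrist',name)
    q=vision.camera_params('wrist');Tc=np.array(q['tool_from_camera']);K=np.array(q['camera_matrix'])
    Tw=np.eye(4);Tw[:3,:3]=M;Tw[:3,3]=S['position'];return K,Tw@Tc
def wray(K,T,uv,z):
    d=T[:3,:3]@np.linalg.inv(K)@[uv[0],uv[1],1];o=T[:3,3];w=o+d*(z-o[2])/d[2];e=w[:2]-p[:2]
    return np.round(1e3*np.array([c*e[0]+s*e[1],-s*e[0]+c*e[1]]),1)
E
python3 - <<'E'
from w import *
K,T=wcam('w1');np.savez('w1.npz',K=K,T=T);print(T,K)
E
```

```text
t 3.775 lane mm [-48.   50.5] tip z 218.8 yaw err 0.007 open 0.055565618688695535 F [0.1 0.8 0.4]
[[ 9.57368977e-01  2.79210435e-01  7.40687144e-02  5.01027074e-01]
 [ 2.88867860e-01 -9.25330284e-01 -2.45599725e-01  2.91651061e-01]
 [-3.59814402e-05  2.56525628e-01 -9.66537429e-01  3.83873353e-01]
 [ 0.00000000e+00  0.00000000e+00  0.00000000e+00  1.00000000e+00]] [[344.88318994   0.         282.60577213]
 [  0.         344.88318994 217.61771876]
 [  0.           0.           1.        ]]
```

View pics/w1.png

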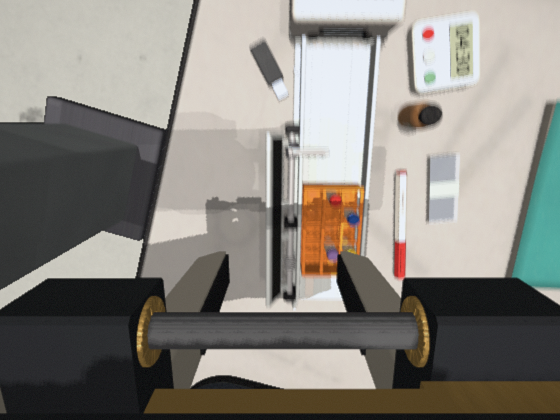

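The wrist picture shows the lane running up the image: rack at cols 302–363, rows 184–275, the bar's outer edge at col ~267 (rows 135–305), and the blade tip at (328,152).

```bash
python3 - <<'E'
from w import *
d=np.load('w1.npz');K,T=d['K'],d['T']
for n,u,z in(('bar top outer end (18,67)',(267,135),.06),('bar bot (-158,67)',(268,306),.06),('blade tip(0,8)',(328,152),.031),('rack lead near',(303,184),.038),('lead far',(363,185),.038),('rear near',(302,275),.038),('guide- in (106,-33)',(377,40),.03),('guide+ in(106,33)',(300,40),.03)):print(n,wray(K,T,u,z))
E
```

```text
bar top outer end (18,67) [15.2 64.1]
bar bot (-158,67) [-158.2   64.1]
blade tip(0,8) [-1.8  4. ]
rack lead near [-33.3  28.9]
lead far [-34.  -31.8]
rear near [-133.   28.]
guide- in (106,-33) [101.3 -37.9]
guide+ in(106,33) [100.9  34.1]
```

Call:
jog_arm --motion "-0.6 0.12 0 0 0.18;-0.6 0.12 0 0 0.18;-0.6 0.12 0 0 0.18;-0.6 0.12 0 0 0.18;0 0 0.9 0 0.18;0 0 0.9 0 0.18;0 0 0.9 0 0.18;0 0 0.7 0 0.18;0 0 0 0 0.18"

```text
time_s: 4.95
position: [0.5652, 0.1378, 0.1031]
ee_rot: [0.596, 0.803, -0.001, -0.001]
wrist_force: [0.7, 0.0, 0.7]
opening: 0.055
grip_force: 0.0
```

```bash
python3 - <<'E'
from w import *
K,T=wcam('w2');np.savez('w2.npz',K=K,T=T)
snap('side','s2');a=cv2.imread('pics/side0.png')
a=cv2.imread('pics/s2.png')[180:330,180:360];a=cv2.resize(a,None,fx=2.2,fy=2.2,interpolation=cv2.INTER_CUBIC)
b=cv2.resize(cv2.imread('pics/w2.png'),(400,300));cv2.imwrite('pics/c2.png',np.hstack([b,a[:300]] if a.shape[0]>=300 else [b,cv2.resize(a,(396,300))]))
E
```

```text
t 4.95 lane mm [-142.6   32. ] tip z 81.1 yaw err 0.006 open 0.05498324074652419 F [0.7 0.  0.7]
```

View pics/c2.png

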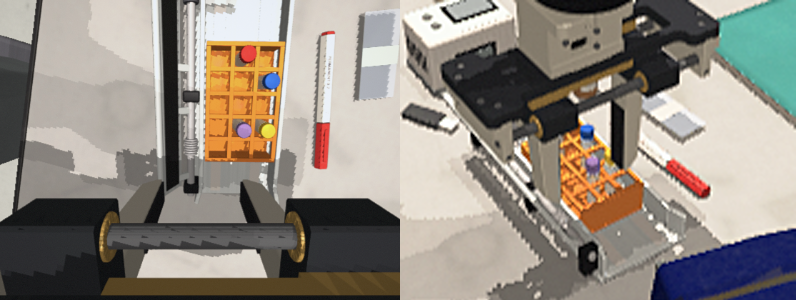

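The left (wrist) half shows the rack's rear edge at about (290,224) in full-size pixels, with the fingers straddling the near guide behind the rack. The side half shows the hand above the lane mouth, clear of everything.

```bash
python3 - <<'E'
from w import *
d=np.load('w2.npz');K,T=d['K'],d['T']
for n,u,z in(('rear near',(290,224),.038),('rear far',(385,225),.038),('lead near',(290,58),.038),('bar bot (-158,67)',(232,266),.06),('w finger',(340,255),.081)):print(n,wray(K,T,u,z))
E
```

```text
rear near [-130.8   26.6]
rear far [-131.1  -32.9]
lead near [-34.9  27.7]
bar bot (-158,67) [-150.1   60.5]
w finger [-134.8    1.8]
```

Call:
jog_arm --motion "-0.06 0.06 0 0 0.18;0 0 0.25 0 0.18;0 0 0.25 0 0.18;0 0 0.25 0 0.18;0 0 0.25 0 0.18"

```text
time_s: 5.68
position: [0.5692, 0.1363, 0.0638]
ee_rot: [0.596, 0.803, -0.0, -0.0]
wrist_force: [-0.1, 0.1, 1.7]
opening: 0.055
grip_force: 0.5
```

Call:
jog_arm --motion "0 0 0.2 0 0.18;0 0 0.16 0 0.18;0 0 0.12 0 0.18;0 0 0 0 0.18;0 0 0 0 0.18"

```text
time_s: 6.3
position: [0.569, 0.1362, 0.0456]
ee_rot: [0.596, 0.803, -0.0, -0.0]
wrist_force: [-1.4, -0.5, 2.2]
opening: 0.0548
grip_force: 1.4
```

```bash
python3 - <<'E'
from w import *
K,T=wcam('w3');np.savez('w3.npz',K=K,T=T)
snap('side','s3')
a=cv2.imread('pics/s3.png')[180:330,180:360];a=cv2.resize(a,(396,300),interpolation=cv2.INTER_CUBIC)
b=cv2.resize(cv2.imread('pics/w3.png'),(400,300));cv2.imwrite('pics/c3.png',np.hstack([b,a]))
E
```

```text
t 6.3 lane mm [-145.2   28.8] tip z 23.6 yaw err 0.006 open 0.05484184227514385 F [-1.4 -0.5  2.2]
```

View pics/c3.png

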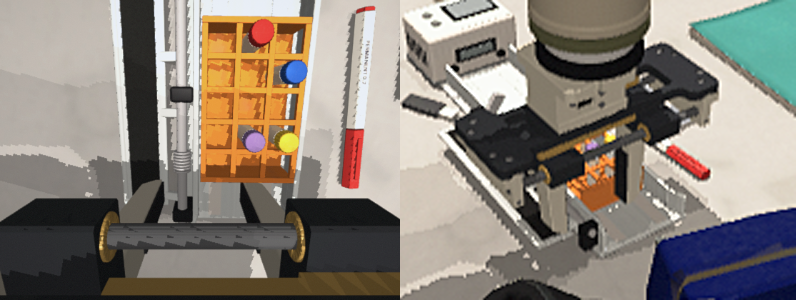

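The side view shows the bar pressed level and the blade standing up. The wrist view shows the free finger just behind the rack's rear end, near (250,185).

Call:
jog_arm --motion "0 0 0.04 0 0.18;0.06 0 0 0 0.18;0.08 0 0 0 0.18;0.1 0 0 0 0.18;0.14 0 0 0 0.18;0.16 0 0 0 0.18;0.16 0 0 0 0.18;0.16 0 0 0 0.18;0.16 0 0 0 0.18;0.1 0 0 0 0.18;0.06 0 0 0 0.18;0 0 0 0 0.18"

```text
time_s: 7.9
position: [0.5559, 0.1818, 0.044]
ee_rot: [0.596, 0.803, 0.0, 0.0]
wrist_force: [1.5, -3.5, 4.8]
opening: 0.0549
grip_force: 2.8
```

```bash
python3 - <<'E'
from w import *
K,T=wcam('w4');np.savez('w4.npz',K=K,T=T)
snap('side','s4')
a=cv2.imread('pics/s4.png')[150:330,150:366];a=cv2.resize(a,(396,300),interpolation=cv2.INTER_CUBIC)
b=cv2.resize(cv2.imread('pics/w4.png'),(400,300));cv2.imwrite('pics/c4.png',np.hstack([b,a]))
E
```

```text
t 7.9 lane mm [-97.7  28.4] tip z 22.0 yaw err 0.006 open 0.054946168133664174 F [ 1.5 -3.5  4.8]
```

View pics/c4.png

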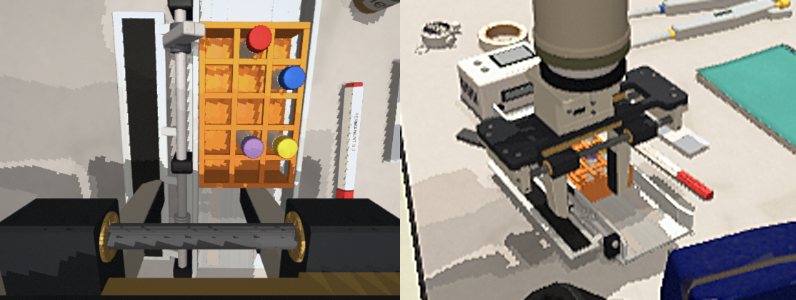

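The rack is moving with the finger, and the blade stands upright at (182,30), clear of the rack's left edge. I'll keep pushing.

Call:
jog_arm --motion "0.08 0 0 0 0.18;0.14 0 0 0 0.18;0.18 0 0 0 0.18;0.2 0 0 0 0.18;0.2 0 0 0 0.18;0.2 0 0 0 0.18;0.2 0 0 0 0.18;0.2 0 0 0 0.18;0.2 0 0 0 0.18;0.2 0 0 0 0.18;0.14 0 0 0 0.18;0.08 0 0 0 0.18"

```text
time_s: 9.5
position: [0.5328, 0.2589, 0.044]
ee_rot: [0.596, 0.803, 0.0, 0.001]
wrist_force: [4.1, -5.5, 4.5]
opening: 0.0548
grip_force: 3.4
```

Call:
jog_arm --motion "0.08 0 0 0 0.18;0.06 0 0 0 0.18;0.06 0 0 0 0.18;0 0 0 0 0.18"

```text
time_s: 10.0
position: [0.5306, 0.2666, 0.0441]
ee_rot: [0.596, 0.803, 0.001, 0.001]
wrist_force: [2.8, -4.3, 4.0]
opening: 0.0548
grip_force: 3.1
```

```bash
python3 - <<'E'
from w import *
K,T=wcam('w5');np.savez('w5.npz',K=K,T=T)
snap('side','s5')
a=cv2.imread('pics/s5.png')[150:330,150:366];a=cv2.resize(a,(396,300),interpolation=cv2.INTER_CUBIC)
b=cv2.resize(cv2.imread('pics/w5.png'),(400,300));cv2.imwrite('pics/c5.png',np.hstack([b,a]))
E
```

```text
t 10.0 lane mm [-9.2 28.6] tip z 22.1 yaw err 0.006 open 0.05481988391553471 F [ 2.8 -4.3  4. ]
```

View pics/c5.png

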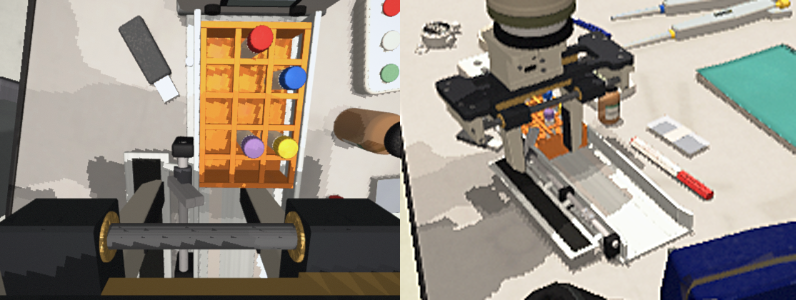

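The rack is past the blade, with a small gap of about 8 mm left between its lead edge (row ~22) and the reader's face (row ~12).

Call:
jog_arm --motion "0.06 0 0 0 0.18;0.06 0 0 0 0.18;0.05 0 0 0 0.18;0 0 0 0 0.18"

```text
time_s: 10.6
position: [0.5286, 0.2731, 0.044]
ee_rot: [0.596, 0.803, 0.001, 0.001]
wrist_force: [3.9, -3.4, 3.7]
opening: 0.0548
grip_force: 3.2
```

Call:
jog_arm --motion "0.04 0 0 0 0.18;0.03 0 0 0 0.18;0 0 0 0 0.18"

```text
time_s: 10.98
position: [0.5282, 0.2747, 0.044]
ee_rot: [0.597, 0.803, 0.0, 0.001]
wrist_force: [3.8, -7.1, 4.7]
opening: 0.0548
grip_force: 4.8
```

```bash
python3 - <<'E'
from w import *
K,T=wcam('w6')
b=cv2.imread('pics/w6.png');cv2.imwrite('pics/c6.png',cv2.resize(b[0:300,160:440],None,fx=2,fy=2))
E
```

```text
t 10.975 lane mm [-0.8 28.6] tip z 22.0 yaw err 0.005 open 0.05481896292516667 F [ 3.8 -7.1  4.7]
```

View pics/c6.png

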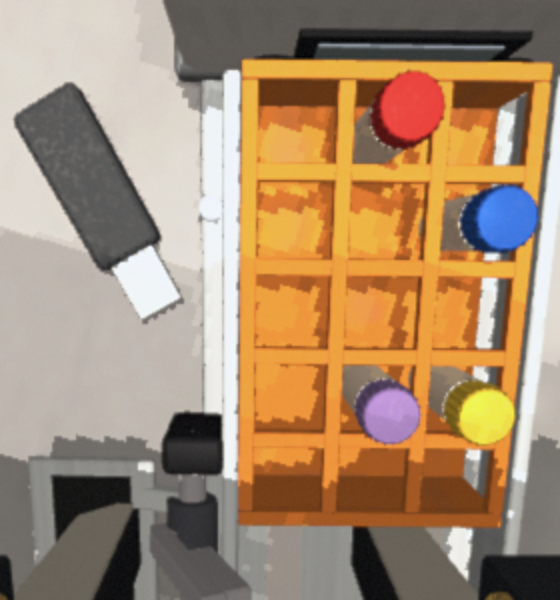

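The rack's lead end looks to be at the reader's face (row ~65), and the push force rose with the finger falling short of its command. I'll press a little more to confirm, and hold.

Call:
jog_arm --motion "0.05 0 0 0 0.18;0.05 0 0 0 0.18;0 0 0 0 0.18;0 0 0 0 0.18;0 0 0 0 0.18"

```text
time_s: 11.65
position: [0.528, 0.2751, 0.0441]
ee_rot: [0.598, 0.801, -0.001, 0.002]
wrist_force: [6.8, -16.5, 6.4]
opening: 0.0549
grip_force: 9.8
```

Call:
jog_arm --motion "-0.1 0 0 0 0.18;-0.15 0 0 0 0.18;-0.2 0 0 0 0.18;-0.15 0 0 0 0.18;0 0 0 0 0.18"

```text
time_s: 12.28
position: [0.5327, 0.2557, 0.0438]
ee_rot: [0.596, 0.803, -0.0, -0.0]
wrist_force: [-0.4, -0.6, 4.7]
opening: 0.0548
grip_force: 2.0
```

```bash
python3 - <<'E'
from w import *
K,T=wcam('w7')
b=cv2.imread('pics/w7.png');cv2.imwrite('pics/c7.png',cv2.resize(b[0:300,160:440],None,fx=2,fy=2))
E
```

```text
t 12.275 lane mm [-20.3  29.7] tip z 21.8 yaw err 0.006 open 0.05479886775000603 F [-0.4 -0.6  4.7]
```

View pics/c7.png

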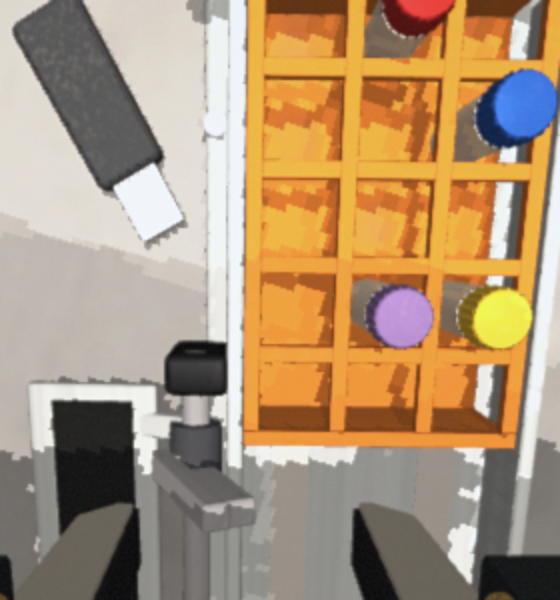

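The finger is clear of the rack, whose rear edge (row ~440) stayed put beyond the blade. I'll let the bar up smoothly and withdraw.

Call:
jog_arm --motion "0 0 -0.15 0 0.18;0 0 -0.2 0 0.18;0 0 -0.25 0 0.18;0 0 -0.25 0 0.18;0 0 -0.25 0 0.18;0 0 -0.5 0 0.18;0 0 -0.9 0 0.18;0 0 -0.9 0 0.18;0 0 -0.9 0 0.18;0 0 -0.5 0 0.18;0 0 0 0 0.18"

```text
time_s: 13.7
position: [0.5331, 0.2568, 0.2375]
ee_rot: [0.596, 0.803, 0.001, 0.0]
wrist_force: [-0.2, 0.5, -1.1]
opening: 0.0549
grip_force: 0.0
```

```bash
python3 - <<'E'
from w import *
K,T=wcam('w8');np.savez('w8.npz',K=K,T=T)
E
```

```text
t 13.7 lane mm [-19.4  29. ] tip z 215.5 yaw err 0.007 open 0.05488803946343605 F [-0.2  0.5 -1.1]
```

View pics/w8.png

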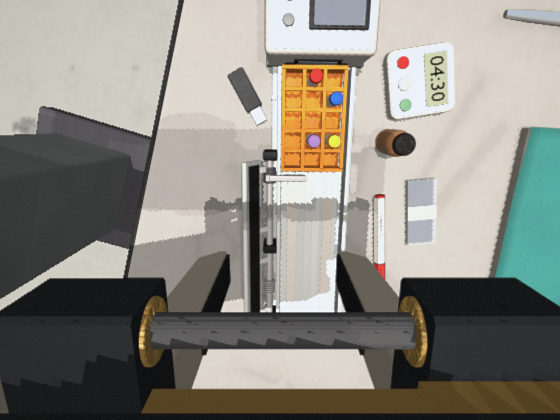

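The blade lies across the lane at (285,178), shut behind the rack's rear edge (row ~170). The rack is at the reader, all four vials are upright, and the hand is clear, so I'm handing in.

```bash
python3 -c "
from h import *
print(r.hand_in())"
```

```text
the job is handed in; nothing more can be done
None
```

The rack is home against the reader's stops with the gate shut behind it, all four vials are standing and the hand is clear; I handed the job in at about 14 s, and no verdict came back.

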